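# Put the tester's weights back in their nests

### The job

The calibration is finished: take the stack of four steel weights off the tester's piston head, one at a time from the top, and put each away, before taking the next, in the beech nest whose black round seat is the same size as the weight. Turn each weight so that its black line points the same way as the line on its nest, and lower it over the D-shaped post until it lies flat on its seat; set the weights down, do not let them fall, and leave the oil jar where it stands.

Things in the scene. Friction and masses are not known exactly. Their poses are not given: they have to be found in the camera images.
- head: fixed piston head, the stack's start: grey flange 110 mm across, column, carrier plate 80 mm across with top 48 mm above the bench; from its centre a 7 mm round spindle rises to 97.5 mm above the bench through the bores of the stacked weights (1.5 mm into the top one), so lift each weight straight up clear of it. Origin: on its axis at bench level, z up.
- w34: loose steel disc, smallest weight: 34 mm in diameter, 16 mm thick, about 85 g, at first on top of the stack, flat, centred on the spindle. Through its centre a D-shaped bore: diameter 20 mm with a flat 5 mm from the centre on its +x side. A black line on its top runs along +x from that flat to the rim. Origin: centre of underside; z up.
- w45: loose steel disc, second smallest weight: 45 mm in diameter, 16 mm thick, about 175 g, at first second from the top, flat, centred on the spindle. Through its centre a D-shaped bore: diameter 20 mm with a flat 5 mm from the centre on its +x side. A black line on its top runs along +x from that flat to the rim. Origin: centre of underside; z up.
- w56: loose steel disc, second largest weight: 56 mm in diameter, 16 mm thick, about 290 g, at first third from the top, flat, centred on the spindle. Through its centre a D-shaped bore: diameter 20 mm with a flat 5 mm from the centre on its +x side. A black line on its top runs along +x from that flat to the rim. Origin: centre of underside; z up.
- w67: loose steel disc, largest weight: 67 mm in diameter, 16 mm thick, about 430 g, at first at the bottom of the stack, flat, centred on the spindle. Through its centre a D-shaped bore: diameter 20 mm with a flat 5 mm from the centre on its +x side. A black line on its top runs along +x from that flat to the rim. Origin: centre of underside; z up.
- nest34: fixed nest of the 34 mm weight: beech block 94 mm square, 12 high; black round seat of diameter 34 mm, top 16 mm above bench. D-post on the seat, tip 38 mm above bench: diameter 17 mm, flat 3.5 mm from centre on +x side, last 6 mm tapered by 4 mm; black line on block along +x. Weight fits with lines alike (within 5 degrees), 1.5 mm play all round. Origin: underside centre at bench level; z up.
- nest45: fixed nest of the 45 mm weight: beech block 94 mm square, 12 high; black round seat of diameter 45 mm, top 16 mm above bench. D-post on the seat, tip 38 mm above bench: diameter 17 mm, flat 3.5 mm from centre on +x side, last 6 mm tapered by 4 mm; black line on block along +x. Weight fits with lines alike (within 5 degrees), 1.5 mm play all round. Origin: underside centre at bench level; z up.
- nest56: fixed nest of the 56 mm weight: beech block 94 mm square, 12 high; black round seat of diameter 56 mm, top 16 mm above bench. D-post on the seat, tip 38 mm above bench: diameter 17 mm, flat 3.5 mm from centre on +x side, last 6 mm tapered by 4 mm; black line on block along +x. Weight fits with lines alike (within 5 degrees), 1.5 mm play all round. Origin: underside centre at bench level; z up.
- nest67: fixed nest of the 67 mm weight: beech block 94 mm square, 12 high; black round seat of diameter 67 mm, top 16 mm above bench. D-post on the seat, tip 38 mm above bench: diameter 17 mm, flat 3.5 mm from centre on +x side, last 6 mm tapered by 4 mm; black line on block along +x. Weight fits with lines alike (within 5 degrees), 1.5 mm play all round. Origin: underside centre at bench level; z up.
- jar: bystander: amber glass oil jar with a black cap, 52 mm in diameter, 85 mm high, standing beyond the work. Origin: centre of its base.
There are look-alikes about, which are no part of the job. Leave any blue or purple look-alike of the nest45 alone.

How it is judged:
By the outcome, as a careful person would: the job done as asked, in the order asked, and still so for the second after the job is handed in, with the robot touching nothing.
It also fails if it takes over 109 s, if anything falls off the work surface, if the arm or the gripper's body presses on something with over 40 N, if the wrist force passes 120 N, or if a joint passes its speed limit or range.

### The arm

A 6-joint arm with a two-finger parallel gripper is mounted at the origin on the work surface. World frame = base frame: x ahead of the robot, y to its left, z up, the work surface at z = 0. Lengths are in m, angles in rad, forces in N, time in s.
With the tool pointing down it reaches from about 0.325 to 0.75 m from the base axis. Payload 7.6 kg.
Tool frame: the origin (TCP) lies on the centre line of the jaws, within the pads' length; the fingertips stand 17 mm ahead of it and the grasp point (between the pads) lies 2 mm behind it (bot.tcp_to_tips is the distance from the TCP to the fingertips, in m); z points along the fingers, y is the line along which they close (so a half turn about z gives the same grasp; the last joint's range is limited). The gripper opens to 85 mm and grips with 20 to 120 N. Pads are 22 mm wide; open, the fingers measure 114 mm over their backs; the gripper's body (76 mm by 85 mm) begins 54 mm behind the grasp point. The pads swing forward as they close: fully open they stand 13 mm farther back than shut.
Start: joints at [1.263, 0.052, 1.401, -0, 1.689, -0.07], TCP at [0.124, 0.51, 0.248] pointing down, gripper open.
Joint ranges: [-2.9, 2.9], [-0.91, 2.17], [0.12, 2.37], [-1.06, 4.2], [0.26, 2.73], [-2.93, 2.93]. Speed limits (rad/s): [2.57, 2.57, 3.01, 3.14, 3.14, 3.14].

### API

Orientations are given as a rotation vector (axis times angle).
In Python, from bench import bot, effector, inverse_kinematics, capture, camera_params, models gives the robot as it stands. Calls block until the motion is done:
- bot.move_ptp(position, orientation): joint-space move of the TCP to a pose.
- bot.line_to(position, attitude=None, velocity=0.15): straight line of the TCP; attitude=None keeps the orientation; velocity is the mean speed in m/s.
- bot.move_joints(angles): joint-space move.
- effector.grip(opening, effort=None): finger opening in m; effort is the grip in N (None keeps the last); returns when the fingers have stopped.
- bot.dwell(seconds).
- inverse_kinematics(position, orientation): joint angles nearest the present ones, or None.
- capture(name): name is "scene" or "top" or "wrist"; returns the picture (384x512x3 uint8, red, green, blue); there is no depth.
- camera_params(name): a dict with "fx", "fy", "cx", "cy" (pixels), "T" (4x4, takes a point from camera to world coordinates). Camera axes: x right, y down, z forward; pixel columns grow to the right and rows downward; lengths in m; the calibration is good to about 2 mm. A picture is of the moment at which its call begins: read the wrist's pose just before it. camera_params takes no time and is no camera call; for the wrist camera it gives the pose at the moment of the call.
A pose or a line that the arm cannot do raises bot.MotionError and nothing moves.
- bot.job_done(): hands the job in; it is judged then, once.
Trained networks look in the newest picture that a camera, given by its name, has taken for a name from the list of things; names that differ only in an ending like _2 or _b are one class to them, and where a whole thing is asked for, a point or a joint stands for the part that bears it (a point fixed in the world has none). Each returns a list of dicts, best first, with "p" (0 to 1); they miss things now and then, are a little off and sometimes report something else, mostly with a low value. They report only what shows in the picture. A call takes as long as a camera call. They do not tell look-alikes from the thing itself.
- models.spot_in(name, camera): "centre" ([column, row] in pixels, amid what is visible of it).
- models.pinpoint(name, camera): "centre" ([column, row] in pixels: a listed point, or the origin of a listed thing).
Readings, each from a call of its own:
- bot.read_t(): time.
- bot.read_q(): joint angles.
- bot.read_qd(): joint speeds.
- bot.read_effort(): joint torques, N m.
- bot.read_eef_pos(): TCP position.
- bot.read_tool_rot(): TCP orientation.
- bot.read_contact_force(): force on the tool from outside, world axes, zero at the start.
- bot.read_moment(): the same for the moment, N m.
- bot.read_gripper_width(): finger opening in m.
- bot.read_grip_force(): force on a finger pad.
Only numpy, scipy, OpenCV 4.12 (cv2) and the standard library are available. Lean on these libraries where they do the work, as an engineer would, in place of code of your own. Each camera call takes 0.05 s, during which the arm holds its last target. There are 200 camera calls.

## Working session

There is one attempt and no reset: what is moved stays moved. The work goes in short steps, each a Python script; the robot and the scene stay as the last script left them, time stands still between calls to the robot, and variables do not carry over. Pictures are saved under pics/ and viewed, at most 16 in all, crops included, and the job is handed in when it is done.

```bash
ls; mkdir -p pics
python3 - <<'E'
from bench import bot, effector, inverse_kinematics, capture, camera_params, models
import cv2, numpy as np
for c in ("scene","top","wrist"):
    im=capture(c); cv2.imwrite(f"pics/{c}0.png",im[:,:,::-1])
    p=camera_params(c); print(c,p["fx"],p["cx"],p["cy"],np.round(p["T"],3).tolist())
    if c!="wrist":
        for n in ("head","w34","nest34","nest45","nest56","nest67","jar"):
            print(n,[(np.round(d["centre"]).tolist(),round(d["p"],2)) for d in models.pinpoint(n,c)])
print(bot.read_t(),bot.read_tool_rot())
E
```

```text
pics
scene 481.48306419647867 255.5747678935189 187.47246696697042 [[0.687, 0.395, -0.609, 1.4], [0.726, -0.383, 0.571, -0.815], [-0.007, -0.835, -0.55, 0.808], [0.0, 0.0, 0.0, 1.0]]
head [([242.0, 233.0], 0.87)]
w34 [([241.0, 213.0], 0.66), ([241.0, 208.0], 0.62), ([242.0, 207.0], 0.61), ([245.0, 220.0], 0.48)]
nest34 [([232.0, 191.0], 0.93), ([317.0, 190.0], 0.87), ([171.0, 260.0], 0.86), ([116.0, 241.0], 0.76), ([172.0, 215.0], 0.75), ([288.0, 154.0], 0.58)]
nest45 [([232.0, 191.0], 0.93), ([317.0, 190.0], 0.87), ([171.0, 260.0], 0.86), ([116.0, 241.0], 0.76), ([172.0, 215.0], 0.75), ([288.0, 154.0], 0.58)]
nest56 [([232.0, 191.0], 0.93), ([317.0, 190.0], 0.87), ([171.0, 260.0], 0.86), ([116.0, 241.0], 0.76), ([172.0, 215.0], 0.75), ([288.0, 154.0], 0.58)]
nest67 [([232.0, 191.0], 0.93), ([317.0, 190.0], 0.87), ([171.0, 260.0], 0.86), ([116.0, 241.0], 0.76), ([172.0, 215.0], 0.75), ([288.0, 154.0], 0.58)]
jar [([328.0, 235.0], 0.67), ([232.0, 188.0], 0.61), ([241.0, 236.0], 0.48)]
top 385.35342028801915 251.67842046982764 196.69516493188428 [[0.005, -0.997, 0.071, 0.555], [-1.0, -
[... 371 characters left out ...]
57.0, 209.0], 0.88), ([314.0, 262.0], 0.86), ([239.0, 256.0], 0.84), ([183.0, 194.0], 0.79), ([376.0, 262.0], 0.76), ([147.0, 263.0], 0.73)]
nest56 [([357.0, 209.0], 0.88), ([314.0, 262.0], 0.86), ([239.0, 256.0], 0.84), ([183.0, 194.0], 0.79), ([376.0, 262.0], 0.76), ([147.0, 263.0], 0.73)]
nest67 [([357.0, 209.0], 0.88), ([314.0, 262.0], 0.86), ([239.0, 256.0], 0.84), ([183.0, 194.0], 0.79), ([376.0, 262.0], 0.76), ([147.0, 263.0], 0.73)]
jar [([230.0, 137.0], 0.74)]
wrist 279.1494308135028 252.57512184866658 190.11528878704556 [[0.235, 0.928, 0.287, 0.05], [0.972, -0.225, -0.07, 0.528], [-0.0, 0.296, -0.955, 0.373], [0.0, 0.0, 0.0, 1.0]]
0.85 [3.72650921e-01 3.11935439e+00 1.34326514e-04]
```

View pics/top0.png

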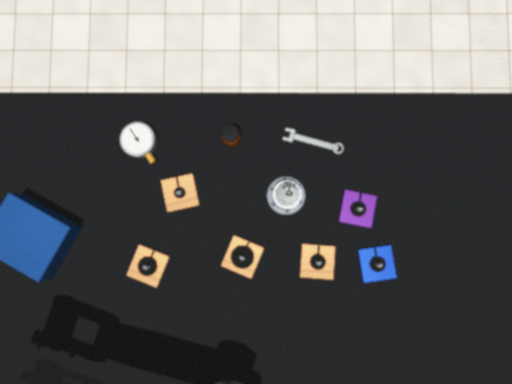

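View pics/scene0.png

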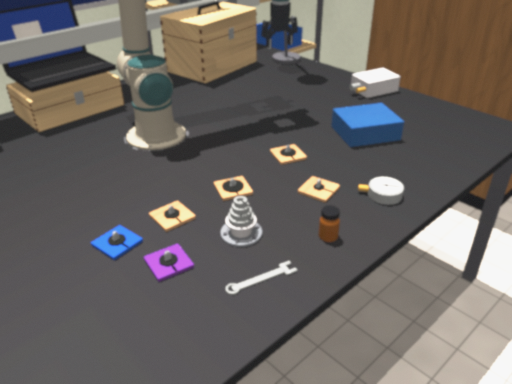

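Run:
```python
import cv2
im=cv2.imread("pics/top0.png")[175:300,125:405]
cv2.imwrite("pics/topcrop.png",cv2.resize(im,None,fx=2.85,fy=2.85,interpolation=cv2.INTER_CUBIC))
```

```text
(no output)
```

View pics/topcrop.png

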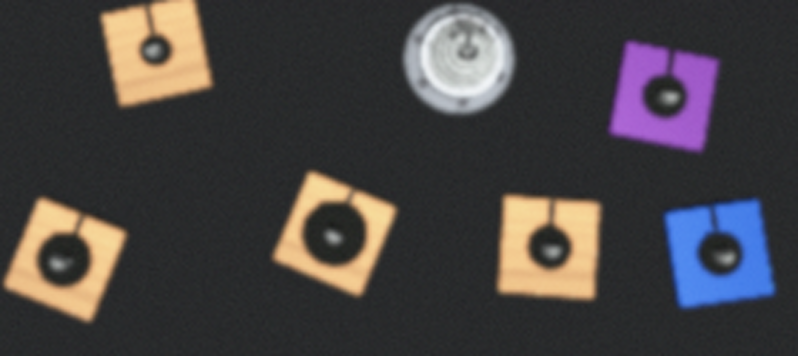

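The top view shows four beech nests: (180,193) has the smallest seat, so nest34. (317,261) is nest45, (148,265) is nest56 and (242,257) has the largest seat, so nest67. The look-alikes are purple at (357,209) and blue at (377,263), both to be left alone. The stack is at (287,194) and the jar at (231,134). Next I'll survey each nest with the wrist camera from two opposite yaws.

```bash
cat > h.py <<'E'
from bench import bot, effector, inverse_kinematics, capture, camera_params, models
import cv2, numpy as np, json
from scipy.spatial.transform import Rotation as Ro
def rv(yaw): return (Ro.from_euler('z',yaw)*Ro.from_euler('x',np.pi)).as_rotvec()
def ray(P,px):
    d=P["T"][:3,:3]@[(px[0]-P["cx"])/P["fx"],(px[1]-P["cy"])/P["fy"],1]
    return P["T"][:3,3],d
def at(P,px,z):
    o,d=ray(P,px); return o+d*(z-o[2])/d[2]
def proj(P,X):
    c=np.linalg.inv(P["T"])@np.r_[X,1]; return np.array([P["cx"]+P["fx"]*c[0]/c[2],P["cy"]+P["fy"]*c[1]/c[2]])
def tri(rays):
    A=np.zeros((3,3));b=np.zeros(3)
    for o,d in rays:
        d=d/np.linalg.norm(d);M=np.eye(3)-np.outer(d,d);A+=M;b+=M@o
    return np.linalg.solve(A,b)
def snap(cam,name):
    P=camera_params(cam);P["T"]=np.array(P["T"]);im=capture(cam);cv2.imwrite(f"pics/{name}.png",im[:,:,::-1]);return P,im
def rectify(P,im,c,z,half,mmpp=0.0005):
    """top-down resampling of the plane z about c: col -> +x, row -> -y"""
    n=int(2*half/mmpp); s=np.array([[-half,-half],[half,-half],[half,half],[-half,half]])
    src=np.float32([proj(P,[c[0]+a,c[1]+b,z]) for a,b in s])
    dst=np.float32([[ (a+half)/mmpp,(half-b)/mmpp] for a,b in s])
    return cv2.warpPerspective(im,cv2.getPerspectiveTransform(src,dst),(n,n),flags=cv2.INTER_CUBIC)
def block(P,im,c,half=0.085,mm=0.0005):
    """beech block top (z=.012): centre, yaw of its line"""
    r=rectify(P,im,c,.012,half); h=cv2.cvtColor(r,cv2.COLOR_RGB2HSV)
    m=((h[...,0]>5)&(h[...,0]<28)&(h[...,1]>60)&(h[...,2]>110)).astype(np.uint8)
    cs,_=cv2.findContours(m,cv2.RETR_EXTERNAL,cv2.CHAIN_APPROX_NONE)
    k=max(cs,key=cv2.contourArea); (u,v),(w,hh),a=cv2.minAreaRect(cv2.convexHull(k))
    g=cv2.cvtColor(r,cv2.COLOR_RGB2GRAY); best=None
    for q in range(4):
        t=-np.radians(a)+q*np.pi/2; s=np.arange(.036,.045,.0005)/mm
        val=np.mean([g[int(round(v-x*np.sin(t))),int(round(u+x*np.cos(t)))] for x in s])
        if best is None or val<best[0]: best=(val,t)
    return np.array([c[0]-half+(u+.5)*mm,c[1]+half-(v+.5)*mm]),(best[1]+np.pi)%(2*np.pi)-np.pi,(w*mm,hh*mm),best[0]
E
cat > s1.py <<'E'
from h import *
px={"nest34":(180,193),"nest56":(148,265),"nest67":(242,257),"nest45":(317,261)}
P=camera_params("top");P["T"]=np.array(P["T"])
print("head",at(P,(287,194),.03),"jar",at(P,(231,134),.08),bot.tcp_to_tips)
for n,p in px.items():
    c=at(P,p,.012)[:2]; print(n,c)
    base=np.arctan2(c[1],c[0]); obs=[]
    q=[(abs(j[5]),y,j) for y in (base+np.pi/2,base-np.pi/2) for j in [inverse_kinematics([*c,.17],rv(y))] if j is not None]
    for _,y,j in sorted(q,key=lambda t:np.abs(np.array(t[2])-bot.read_q()).max()):
        bot.move_ptp([*c,.17],rv(y)); bot.dwell(.15)
        P1,im=snap("wrist",f"{n}_{len(obs)}"); b=block(P1,im,c); obs.append((P1,b))
        d=[x["centre"] for x in models.pinpoint(n,"wrist")[:1]]
        print("  yaw %.2f q6 %.2f"%(y,j[5]),np.round(b[0],4),np.round(np.degrees(b[1]),1),np.round(b[2],4),round(b[3]),d, [np.round(at(P1,e,.012)[:2],4) for e in d])
    if len(obs)==2: print("  tri",tri([(o["T"][:3,3],np.r_[bb[0],.012]-o["T"][:3,3]) for o,bb in obs]))
print(bot.read_t())
E
python3 s1.py
```

```text
head [ 0.64016521 -0.16110119  0.03      ] jar [ 0.80042776 -0.00407555  0.08      ] 0.017
nest34 [0.64317169 0.14642305]
  yaw 1.79 q6 -0.06 [0.6406 0.1786] 104.5 [0.0338 0.0943] 32 [[62.8, 42.7]] [array([0.4449, 0.2338])]
nest56 [0.43658433 0.23419901]
  yaw 2.06 q6 -0.07 [0.4402 0.2379] -21.1 [0.1198 0.1097] 180 [[252.5, 177.4]] [array([0.4363, 0.2351])]
nest67 [ 0.46084086 -0.03409666]
  yaw 1.50 q6 -0.08 [ 0.4721 -0.0333] 157.7 [0.1083 0.1044] 144 [[256.9, 173.8]] [array([ 0.4654, -0.0279])]
nest45 [ 0.45084469 -0.24750353]
  yaw 1.07 q6 -0.07 [ 0.452  -0.2493] -4.1 [0.0957 0.096 ] 44 [[250.6, 175.5]] [array([ 0.451, -0.242])]
6.9417
```

Run:
```python
import cv2,numpy as np
f=lambda n:cv2.resize(cv2.imread(f"pics/{n}_0.png"),(400,300),interpolation=cv2.INTER_AREA)
cv2.imwrite("pics/m1.png",np.vstack([np.hstack([f("nest34"),f("nest56")]),np.hstack([f("nest67"),f("nest45")])]))
```

```text
(no output)
```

View pics/m1.png

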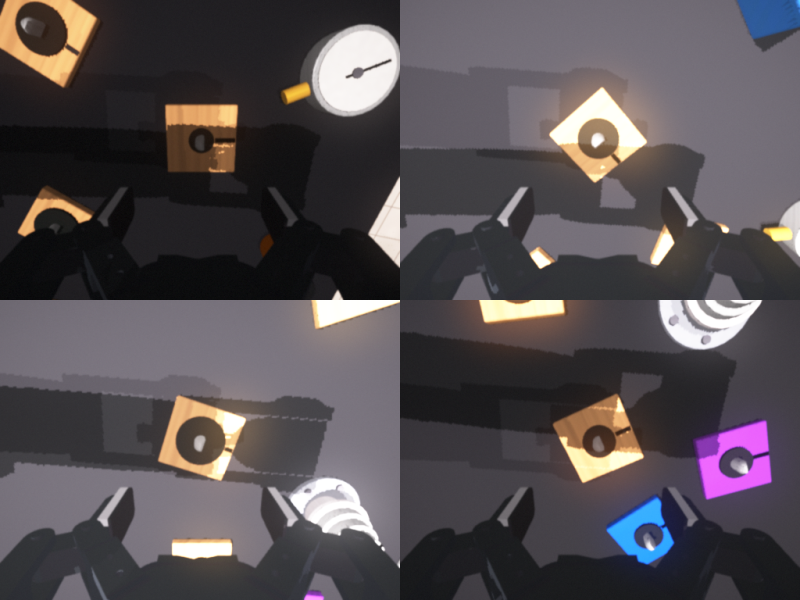

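The four views show nests 34, 56, 67 and 45 near the image centre, each with its own beech colour, seat size and line. Arm shadows and glare upset the colour mask, so I'll fit the known square outline by gradient instead. I'll also add a second view of each nest at nearly opposite yaw, and of the stack.

```bash
cat >> h.py <<'E'
from scipy.optimize import minimize
def fitsq(P,im,c,z=.012,half=.085,mm=0.0005,side=.094,R=.012):
    """fit the square block top: x,y,yaw of its line, by outward brightness drop on its edges"""
    r=rectify(P,im,c,z,half).astype(np.float32); g=cv2.GaussianBlur(np.log(r[...,0]+15),(0,0),2)
    gx=cv2.Sobel(g,cv2.CV_32F,1,0,ksize=3);gy=-cv2.Sobel(g,cv2.CV_32F,0,1,ksize=3)
    s=np.linspace(-.44,.44,45)*side; h=side/2
    pts=np.vstack([np.c_[h+0*s,s],np.c_[-h+0*s,s],np.c_[s,h+0*s],np.c_[s,-h+0*s]]); nr=np.repeat([[1,0],[-1,0],[0,1],[0,-1]],45,0)
    def cost(p):
        C,S=np.cos(p[2]),np.sin(p[2]);M=np.array([[C,-S],[S,C]]);X=pts@M.T+p[:2]*1e-3;N=nr@M.T
        u=((X[:,0]+half)/mm-.5).astype(np.float32);v=((half-X[:,1])/mm-.5).astype(np.float32)
        a=cv2.remap(gx,u,v,cv2.INTER_LINEAR)[:,0];b=cv2.remap(gy,u,v,cv2.INTER_LINEAR)[:,0]
        return np.mean(np.clip(a*N[:,0]+b*N[:,1],0,.6))*-1
    best=min(((cost([x,y,t]),x,y,t) for x in np.arange(-R*1e3,R*1e3+1,2) for y in np.arange(-R*1e3,R*1e3+1,2) for t in np.radians(np.arange(0,90,3))))
    o=minimize(cost,best[1:],method="Nelder-Mead",options=dict(initial_simplex=np.array(best[1:])+np.array([[0,0,0],[1,0,0],[0,1,0],[0,0,.03]])))
    x,y,t=o.x; L=[]
    for q in range(4):
        tt=t+q*np.pi/2; D=0
        for k in np.arange(.036,.045,.0005):
            f=lambda w:g[int(round((half-y*1e-3-k*np.sin(tt)-w*np.cos(tt))/mm)),int(round((x*1e-3+half+k*np.cos(tt)-w*np.sin(tt))/mm))]
            D+=min(f(.007),f(-.007))-f(0)
        L.append((D,tt))
    L.sort(); tt=(L[-1][1]+np.pi)%(2*np.pi)-np.pi
    return np.array([c[0]+x*1e-3,c[1]+y*1e-3]),tt,-o.fun,round(float(L[-1][0]),1),round(float(L[-2][0]),1)
def toolT(c,yaw):
    T=np.eye(4);T[:3,:3]=Ro.from_rotvec(rv(yaw)).as_matrix();T[:3,3]=c;return T
E
cat > s2.py <<'E'
from h import *
P0=camera_params("wrist");P0["T"]=np.array(P0["T"])
T=np.eye(4);T[:3,:3]=Ro.from_rotvec(bot.read_tool_rot()).as_matrix();T[:3,3]=bot.read_eef_pos()
H=np.linalg.inv(T)@P0["T"]; print(np.round(H,4).tolist())
C={"nest34":[0.64317169,0.14642305],"nest56":[0.43658433,0.23419901],"nest67":[0.46084086,-0.03409666],"nest45":[0.45084469,-0.24750353]}
V={}
for n,c in C.items():
    y=np.arctan2(c[1],c[0])+np.pi/2; P=dict(P0);P["T"]=toolT([*c,.17],y)@H
    im=cv2.imread(f"pics/{n}_0.png")[:,:,::-1]; V[n]=[(P,im)]
def view(n,c,y,z,k):
    bot.move_ptp([*c,z],rv(y)); bot.dwell(.15); V.setdefault(n,[]).append(snap("wrist",f"{n}_{k}"))
for n in ("nest45","nest67","nest56","nest34"):
    c=C[n]; view(n,c,np.arctan2(c[1],c[0])-np.pi/2+.35,.17,1)
hc=[.640,-.161]; b=np.arctan2(hc[1],hc[0])
view("head",hc,b-np.pi/2+.35,.25,0)
view("head",hc,b+np.pi/2,.25,1)
import pickle; pickle.dump(V,open("V.pkl","wb")); print(bot.read_t(),bot.read_q())
for n,c in C.items():
    f=[fitsq(P,im,c) for P,im in V[n]]
    for a in f: print(n,np.round(a[0],4),round(np.degrees(a[1]),2),np.round(a[2],3),a[3:])
    print("  tri",np.round(tri([(P["T"][:3,3],np.r_[a[0],.012]-P["T"][:3,3]) for (P,_),a in zip(V[n],f)]),4))
E
python3 s2.py
python3 - <<'E'
import cv2,numpy as np
f=lambda n:cv2.resize(cv2.imread(f"pics/head_{n}.png"),(400,300),interpolation=cv2.INTER_AREA)
cv2.imwrite("pics/m2.png",np.hstack([f(0),f(1)]))
E
```

```text
[[0.0002, -0.9551, -0.2964, 0.0752], [1.0, 0.0002, 0.0, -0.0003], [0.0001, -0.2964, 0.9551, -0.125], [0.0, 0.0, 0.0, 1.0]]
16.9083 [-3.02384487e-01  4.43896925e-01  9.39147832e-01  1.49292728e-05
  1.75854806e+00 -5.57960315e-02]Traceback (most recent call last):
  File "s2.py", line 19, in <module>
    f=[fitsq(P,im,c) for P,im in V[n]]
       ~~~~~^^^^^^^^
  File "h.py", line 49, in fitsq
    best=min(((cost([x,y,t]),x,y,t) for x in np.arange(-R*1e3,R*1e3+1,2) for y in np.arange(-R*1e3,R*1e3+1,2) for t in np.radians(np.arange(0,90,3))))
  File "h.py", line 49, in <genexpr>
    best=min(((cost([x,y,t]),x,y,t) for x in np.arange(-R*1e3,R*1e3+1,2) for y in np.arange(-R*1e3,R*1e3+1,2) for t in np.radians(np.arange(0,90,3))))
               ~~~~^^^^^^^^^
  File "h.py", line 45, in cost
    C,S=np.cos(p[2]),np.sin(p[2]);M=np.array([[C,-S],[S,C]]);X=pts@M.T+p[:2]*1e-3;N=nr@M.T
                                                                       ~~~~~^~~~~
TypeError: can't multiply sequence by non-int of type 'float'
```

View pics/m2.png

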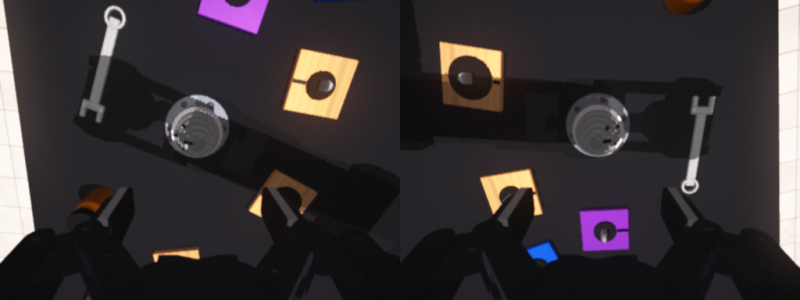

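The stack sits near (197,127) in the left half and (598,125) in the right half, in the arm's shadow. Next I'll fix the fit and enlarge the stack views.

```bash
sed -i 's/^    def cost(p):/    def cost(p):\n        p=np.asarray(p)/' h.py
cat > s3.py <<'E'
from h import *
import pickle; V=pickle.load(open("V.pkl","rb"))
C={"nest34":[0.64317169,0.14642305],"nest56":[0.43658433,0.23419901],"nest67":[0.46084086,-0.03409666],"nest45":[0.45084469,-0.24750353]}
for n,c in C.items():
    f=[fitsq(P,im,c) for P,im in V[n]]
    for a in f: print(n,np.round(a[0],4),round(np.degrees(a[1]),2),np.round(a[2],3),a[3:])
    print("  tri",np.round(tri([(P["T"][:3,3],np.r_[a[0],.012]-P["T"][:3,3]) for (P,_),a in zip(V[n],f)]),4))
o=[]
for P,im in V["head"]:
    for z in (.112,): 
        r=rectify(P,im,[.640,-.161],z,.05,.00025).astype(float); o.append(cv2.resize(np.clip(255*(r/255)**.6,0,255).astype(np.uint8),(400,400)))
cv2.imwrite("pics/m3.png",np.hstack(o)[:,:,::-1])
E
python3 s3.py
```

```text
nest34 [0.6352 0.1357] 76.39 0.071 (-0.4, -2.9)
nest34 [0.6311 0.1343] 78.13 0.059 (-0.5, -2.0)
  tri [0.6332 0.135  0.0127]
nest56 [0.4473 0.2343] -167.26 0.029 (0.1, -0.0)
nest56 [0.4293 0.2242] -169.98 0.031 (-0.0, -1.0)
  tri [0.4387 0.2296 0.0227]
nest67 [ 0.4487 -0.0221] 171.41 0.145 (-0.1, -0.4)
nest67 [ 0.4449 -0.0456] -104.92 0.201 (-0.1, -0.1)
  tri [ 0.4421 -0.0339 -0.0386]
nest45 [ 0.453  -0.2568] 54.93 0.05 (0.6, -0.9)
nest45 [ 0.4535 -0.2572] 60.08 0.038 (-0.1, -0.4)
  tri [ 0.4532 -0.257   0.0116]
```

View pics/m3.png

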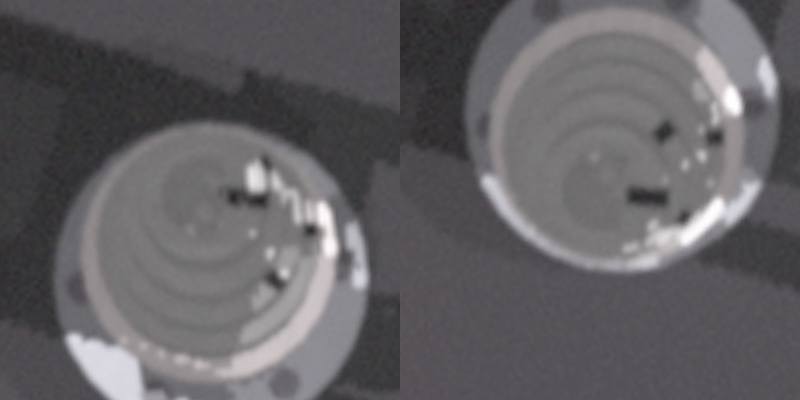

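The w34 line points roughly along +x, with its bore near (200,190) and (607,190), so the axis is at about (0.6405, -0.1585). The square fit had the wrong gradient sign. I'll fix that and fit the stack by its stepped rims.

```bash
sed -i 's/np.clip(a\*N\[:,0\]+b\*N\[:,1\],0,.6))\*-1/np.clip(-(a*N[:,0]+b*N[:,1]),0,.6))*-1/' h.py
cat >> h.py <<'E'
def fitrings(P,im,c,rings,R=8,z0=0.):
    """axis x,y from concentric rims [(radius,z)], by clipped gradient across the projected rims"""
    g=cv2.GaussianBlur(np.log(im.astype(np.float32).mean(2)+15),(0,0),.8)
    gx=cv2.Sobel(g,cv2.CV_32F,1,0,ksize=3)/8;gy=cv2.Sobel(g,cv2.CV_32F,0,1,ksize=3)/8
    a=np.linspace(0,2*np.pi,180,endpoint=False); A=np.linalg.inv(P["T"])
    X=np.vstack([np.c_[r*np.cos(a),r*np.sin(a),z+0*a] for r,z in rings]); nn=np.tile(np.c_[np.cos(a),np.sin(a),0*a],(len(rings),1))
    def pj(X):
        q=X@A[:3,:3].T+A[:3,3]; return np.c_[P["cx"]+P["fx"]*q[:,0]/q[:,2],P["cy"]+P["fy"]*q[:,1]/q[:,2]]
    def cost(p):
        Y=X+[c[0]+p[0]*1e-3,c[1]+p[1]*1e-3,z0]; u=pj(Y).astype(np.float32); n=pj(Y+nn*1e-3)-u; n/=np.linalg.norm(n,axis=1)[:,None]
        s=cv2.remap(gx,u[:,0],u[:,1],cv2.INTER_LINEAR)[:,0]*n[:,0]+cv2.remap(gy,u[:,0],u[:,1],cv2.INTER_LINEAR)[:,0]*n[:,1]
        return -np.mean(np.clip(np.abs(s),0,.12))
    b=min((cost([x,y]),x,y) for x in np.arange(-R,R+.1,.5) for y in np.arange(-R,R+.1,.5))
    o=minimize(cost,b[1:],method="Nelder-Mead",options=dict(initial_simplex=np.array(b[1:])+np.array([[0,0],[.4,0],[0,.4]])))
    return np.array(c)+o.x*1e-3,-o.fun
E
cat >> s3.py <<'E'
R=[(.04,.048),(.0335,.064),(.028,.080),(.0225,.096),(.017,.112)]
for rr in (R,R[1:],R[2:],R[:2]):
    f=[fitrings(P,im,[.6405,-.1585],rr) for P,im in V["head"]]
    print([(np.round(a[0],4),round(a[1],4)) for a in f])
for dz in np.arange(-.008,.0081,.002):
    f=[fitrings(P,im,[.6405,-.1585],R,z0=dz) for P,im in V["head"]]; print(dz,[(np.round(a[0],4),round(a[1],4)) for a in f])
E
python3 s3.py
```

```text
nest34 [0.6482 0.1471] 13.15 0.6 (15.9, -0.0)
nest34 [0.6479 0.1472] 12.57 0.6 (19.7, -0.0)
  tri [0.6481 0.1472 0.0124]
nest56 [0.4359 0.2367] -20.9 0.578 (13.7, 0.0)
nest56 [0.4373 0.2359] -21.35 0.552 (13.2, -0.0)
  tri [0.4365 0.2362 0.0091]
nest67 [ 0.4654 -0.0352] -22.97 0.6 (11.7, 0.0)
nest67 [ 0.4648 -0.0351] -21.0 0.6 (17.1, 0.1)
  tri [ 0.4651 -0.0352  0.0123]
nest45 [ 0.4515 -0.2505] -4.85 0.6 (14.5, 0.0)
nest45 [ 0.4525 -0.2504] -4.98 0.6 (11.0, -0.0)
  tri [ 0.452  -0.2504  0.0128]
[(array([ 0.6341, -0.1579]), np.float64(0.0711)), (array([ 0.6348, -0.1611]), np.float64(0.0691))]
[(array([ 0.634 , -0.1579]), np.float64(0.0676)), (array([ 0.6347, -0.1613]), np.float64(0.0655))]
[(array([ 0.636 , -0.1571]), np.float64(0.0626)), (array([ 0.6323, -0.16  ]), np.float64(0.063))]
[(array([ 0.641 , -0.1597]), np.float64(0.099)), (array([ 0.6413, -0.1578]), np.float64(0.0951))]
-0.008 [(array([ 0.6343, -0.155 ]), np.float64(0.0711)), (array([ 0.6357, -0.1649]), np.float64(0.0693))]
-0.006 [(array([ 0.6342, -0.1558]), np.float64(0.0716)), (array([ 0.6351, -0.1636]), np.float64(0.0691))]
-0.004 [(array([ 0.6341, -0.1565]), np.float64(0.0719)), (array([ 0.6353, -0.1628]), np.float64(0.069))]
-0.002 [(array([ 0.6341, -0.1572]), np.float64(0.0717)), (array([ 0.6347, -0.1618]), np.float64(0.0688))]
0.0 [(array([ 0.6341, -0.1579]), np.float64(0.0711)), (array([ 0.6348, -0.1611]), np.float64(0.0691))]
0.002 [(array([ 0.6407, -0.1589]), np.float64(0.0718)), (array([ 0.6407, -0.1603]), np.float64(0.07))]
0.004 [(array([ 0.6406, -0.1596]), np.float64(0.0729)), (array([ 0.6407, -0.1596]), np.float64(0.0714))]
0.006 [(array([ 0.6405, -0.1601]), np.float64(0.0739)), (array([ 0.6407, -0.1591]), np.float64(0.0727))]
0.008 [(array([ 0.6404, -0.1606]), np.float64(0.0749)), (array([ 0.6407, -0.1587]), np.float64(0.0735))]
```

```bash
sed -i 's/,0,.6))\*-1/,0,2.))*-1/; s/np.abs(s),0,.12/np.abs(s),0,.3/' h.py
cat > s4.py <<'E'
from h import *
o=[]
for w in (.085,.067,.056,.045,.034):
    if w<.085: effector.grip(w,40)
    P,im=snap("wrist","tip%d"%(w*1e3)); print(w,bot.read_gripper_width(),bot.read_t())
    o.append(cv2.resize(im[220:340,120:250],None,fx=2,fy=2,interpolation=cv2.INTER_CUBIC))
o.append(0*o[0]); g=np.vstack([np.hstack(o[:3]),np.hstack(o[3:])]).astype(float)
cv2.imwrite("pics/m4.png",(255*(g/255)**.5).astype(np.uint8)[:,:,::-1])
E
python3 s4.py; python3 s3.py|head -16
```

```text
0.085 0.08560581459706554 16.9583
0.067 0.06710988658239035 17.3333
0.056 0.055973890884728594 17.65
0.045 0.04490242238490143 17.9667
0.034 0.0340995815494395 18.2833
nest34 [0.6479 0.1472] 12.71 1.415 (16.4, -0.1)
nest34 [0.6478 0.1471] 12.97 1.364 (20.1, -0.1)
  tri [0.6478 0.1471 0.0119]
nest56 [0.4361 0.2364] -21.23 0.713 (14.2, 0.0)
nest56 [0.4379 0.2353] -21.33 0.668 (12.4, -0.0)
  tri [0.4369 0.2358 0.0081]
nest67 [ 0.4648 -0.0354] -22.53 1.052 (12.1, -0.0)
nest67 [ 0.4647 -0.0356] -22.29 1.298 (18.0, 0.1)
  tri [ 0.4647 -0.0355  0.0116]
nest45 [ 0.4517 -0.25  ] -4.53 1.172 (15.5, -0.0)
nest45 [ 0.4519 -0.2499] -4.38 1.068 (14.4, -0.0)
  tri [ 0.4518 -0.25    0.0122]
[(array([ 0.6404, -0.1578]), np.float64(0.1113)), (array([ 0.6405, -0.1623]), np.float64(0.1033))]
[(array([ 0.6353, -0.1585]), np.float64(0.0987)), (array([ 0.6454, -0.1627]), np.float64(0.0992))]
[(array([ 0.6354, -0.1586]), np.float64(0.0943)), (array([ 0.6457, -0.1626]), np.float64(0.0998))]
[(array([ 0.6405, -0.1579]), np.float64(0.143)), (array([ 0.6404, -0.1617]), np.float64(0.1263))]
```

View pics/m4.png

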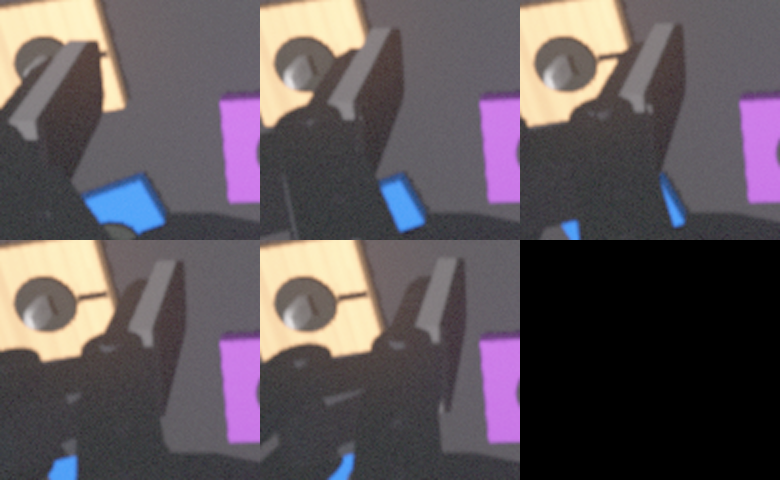

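Nest heights triangulate to about 12 mm, as given, except nest56's, which is glared and gives 8 mm. Fingertip corners by opening: 85 mm at (169,241), 67 at (190,235), 56 at (202,232), 45 at (211,231), 34 at (222,229). That puts the tips about 17 − 13(w/85)² mm ahead of the TCP. Now I'll grasp w34, lift it and look at it in the hand.

```bash
cat >> h.py <<'E'
HEAD=np.array([.6405,-.1592]); K={"w34":(.034,.096),"w45":(.045,.080),"w56":(.056,.064),"w67":(.067,.048)}
def t(w): return .017-.013*(w/.085)**2
def tz(n,under): return under+.002+t(K[n][0])
def toolcam(): 
    P=camera_params("wrist");P["T"]=np.array(P["T"]);T=np.eye(4)
    T[:3,:3]=Ro.from_rotvec(bot.read_tool_rot()).as_matrix();T[:3,3]=bot.read_eef_pos()
    P["T"]=np.linalg.inv(T)@P["T"]; return P
def inhand(n,tag):
    P=toolcam();im=capture("wrist");cv2.imwrite(f"pics/{tag}.png",im[:,:,::-1])
    cv2.imwrite(f"pics/{tag}_r.png",cv2.resize(rect_t(P,im,n),(480,480))[:,:,::-1]); return P,im
def rect_t(P,im,n,half=.04,mm=.00025):
    # tool frame: col -> +y, row -> -x ; plane = weight's top
    zt=t(K[n][0])+.002-.016; s=np.array([[half,-half],[half,half],[-half,half],[-half,-half]])
    src=np.float32([proj(P,[a,b,zt]) for a,b in s]); k=2*half/mm
    return cv2.warpPerspective(im,cv2.getPerspectiveTransform(src,np.float32([[0,0],[k,0],[k,k],[0,k]])),(int(k),int(k)),flags=cv2.INTER_CUBIC)
def pick(n,yaw):
    w,u=K[n]; effector.grip(min(w+.016,.085),60)
    bot.move_ptp([*HEAD,u+.07],rv(yaw)); bot.line_to([*HEAD,tz(n,u)],velocity=.08)
    effector.grip(w-.006,60); print("grip",bot.read_gripper_width(),bot.read_grip_force(),bot.read_contact_force())
    bot.line_to([*HEAD,tz(n,u)+.065],velocity=.1)
E
python3 - <<'E'
from h import *
pick("w34",np.arctan2(HEAD[1],HEAD[0])+np.pi/2)
bot.dwell(.2); inhand("w34","h34"); print(bot.read_gripper_width(),bot.read_contact_force(),bot.read_t())
a=cv2.imread("pics/h34.png");b=cv2.imread("pics/h34_r.png")
cv2.imwrite("pics/m5.png",np.hstack([cv2.resize(a[150:384,140:380],(320,312)),cv2.resize(b,(312,312))]))
E
```

```text
grip 0.031359161853564535 59.86264709383249 [-9.57542913e-04  7.60352669e-01  4.87383890e+00]
0.03122721146392032 [-0.07020457  0.10995698  0.4022029 ] 21.1917
```

View pics/m5.png

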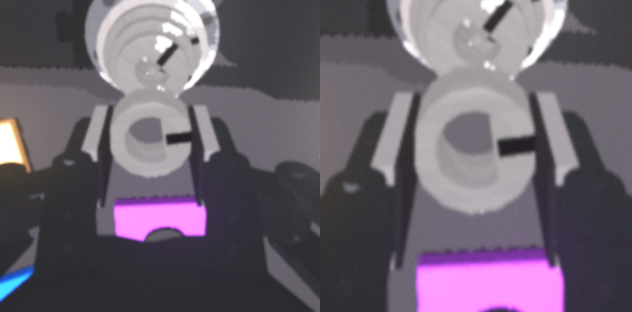

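In the hand, w34's line points to tool +y at (180,139), and its centre is near (150,138) in the left crop. The next weight's line shows at (175,50). Now I'll fit the in-hand pose numerically.

```bash
cat >> h.py <<'E'
def line_ang(P,im,c,z,r0=.0075,r1=.0155,bg=.0015,off=5.):
    """yaw of the dark radial line on a plane z about c (frame of P): darkest narrow radial strip against its flanks"""
    g=cv2.cvtColor(im,cv2.COLOR_RGB2GRAY).astype(np.float32); A=np.radians(np.arange(0,360,.5)); r=np.linspace(r0,r1,15)
    pts=np.array([proj(P,[c[0]+x*np.cos(a),c[1]+x*np.sin(a),z]) for a in A for x in r],np.float32)
    v=np.log(cv2.remap(g,pts[:,0],pts[:,1],cv2.INTER_LINEAR)[:,0].reshape(len(A),-1)+10).mean(1)
    s=np.convolve(np.r_[v[-20:],v,v[:20]],np.ones(21)/21,"same")[20:-20]
    sc=np.minimum(np.roll(s,50),np.roll(s,-50))-s; i=int(sc.argmax()); k=np.arange(i-16,i+17)%720
    wt=np.clip(sc[k]-.5*sc[i],0,None); return (A[i]+np.sum(wt*np.arange(-16,17))*np.radians(.5)/wt.sum()+np.pi)%(2*np.pi)-np.pi, float(sc[i])
E
python3 - <<'E'
from h import *
P=toolcam();im=cv2.imread("pics/h34.png")[:,:,::-1].copy()
zt=t(.034)+.002-.016; print("zt",zt)
for dz in np.arange(-.006,.0121,.002):
    a=fitrings(P,im,[0,0],[(.017,0)],z0=zt+dz,R=4); print(round(dz,3),np.round(a[0],4),round(a[1],4),np.round(np.degrees(line_ang(P,im,a[0],zt+dz)[0]),1))
E
```

```text
zt 0.0009200000000000007
-0.006 [0.0064 0.0011] 0.1077 90.1
-0.004 [0.0052 0.001 ] 0.1141 90.2
-0.002 [0.0041 0.0008] 0.1124 90.3
0.0 [0.0028 0.0006] 0.1045 89.8
0.002 [ 0.0011 -0.0002] 0.1125 87.5
0.004 [-0.0004 -0.0002] 0.1242 85.9
0.006 [-0.0018 -0.0003] 0.131 84.9
0.008 [-0.0031 -0.0003] 0.1288 84.3
0.01 [-0.0045 -0.0004] 0.1189 83.3
0.012 [ 0.0009 -0.0005] 0.0924 116.7
```

Run:
```python
from h import *
P=toolcam();im=cv2.imread("pics/h34.png")[:,:,::-1].copy()
zt=t(.034)+.002-.016
for dz in (-.002,0,.002):
  for r in (.0155,.016,.0165,.017):
    a=fitrings(P,im,[0,0],[(r,0)],z0=zt+dz,R=4); print(dz,r,np.round(a[0],4),round(a[1],4),np.round(np.degrees(line_ang(P,im,a[0],zt+dz)[0]),1))
b=rect_t(P,im,"w34",half=.022,mm=.0001)
for k in range(40,441,40): cv2.putText(b,str((220-k)//10),(0,k),0,.4,(255,0,0));cv2.line(b,(0,k),(440,k),(255,0,0),1);cv2.putText(b,str((k-220)//10),(k,10),0,.4,(255,0,0));cv2.line(b,(k,0),(k,440),(255,0,0),1)
cv2.imwrite("pics/m6.png",b[:,:,::-1])
```

```text
-0.002 0.0155 [ 0.0025 -0.0004] 0.1189 83.1
-0.002 0.016 [ 0.0029 -0.0002] 0.1306 85.0
-0.002 0.0165 [ 0.0034 -0.0002] 0.1108 87.6
-0.002 0.017 [0.0041 0.0008] 0.1124 90.3
0 0.0155 [ 0.0009 -0.0004] 0.1046 80.8
0 0.016 [ 0.0016 -0.0003] 0.1292 84.4
0 0.0165 [ 0.002  -0.0002] 0.1234 86.0
0 0.017 [0.0028 0.0006] 0.1045 89.8
0.002 0.0155 [-0.0009 -0.0005] 0.0953 77.8
0.002 0.016 [ 0.0002 -0.0004] 0.1189 83.0
0.002 0.0165 [ 0.0005 -0.0003] 0.1309 84.8
0.002 0.017 [ 0.0011 -0.0002] 0.1125 87.5
```

View pics/m6.png

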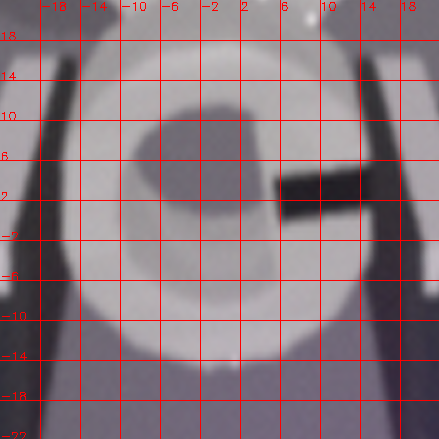

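The grid crop puts w34's top at about (+1.6, -0.3) mm in the tool frame. Its bore rim spans 19.8 mm, so the assumed height is right, and the line is at about 84.4°. The head axis is therefore about (0.641, -0.1577). Placing it now.

```bash
sed -i 's/^HEAD=.*;/HEAD=np.array([.641,-.1577]);/' h.py
cat >> h.py <<'E'
NEST={"w34":(.6479,.1472,12.8),"w45":(.4518,-.2500,-4.45),"w56":(.4366,.2360,-21.2),"w67":(.4647,-.0355,-22.4)}
def fithand(n,P,im):
    w=K[n][0];zt=t(w)+.002-.016
    c,s=fitrings(P,im,[0,0],[(w/2-.001,0),(.010,0)],z0=zt,R=4)
    a,q=line_ang(P,im,c,zt,.0075,w/2-.002); return c,a,round(s,3),round(q,2)
def place(n,c,psi,carry=.10):
    x,y,a=NEST[n]; yaw=np.radians(a)+psi; M=Ro.from_rotvec(rv(yaw)).as_matrix(); p=np.array([x,y])-(M@np.r_[c,0])[:2]
    T=[*bot.read_eef_pos()]; bot.line_to([T[0],T[1],max(T[2],tz(n,carry))],velocity=.15)
    bot.move_ptp([*p,tz(n,carry)],rv(yaw)); bot.line_to([*p,tz(n,.043)],velocity=.12); bot.dwell(.1)
    f0=np.array(bot.read_contact_force()); u=.043
    while u>.0142:
        u-=.003 if u>.019 else .0005
        bot.line_to([*p,tz(n,u)],velocity=.04); f=np.array(bot.read_contact_force())-f0
        if u>.0175 and np.linalg.norm(f)>12: print("STUCK at",u,f); return False
        if u<=.0165 and f[2]>2.5: break
    print("down",n,round(u,4),np.round(f,1),"pos",np.round(bot.read_eef_pos(),4)); return True
def release(n):
    p=bot.read_eef_pos(); w=K[n][0]; effector.grip(min(w+.014,.085)); bot.line_to([p[0],p[1],p[2]+.07],velocity=.12)
    effector.grip(min(w+.03,.085))
E
python3 - <<'E'
from h import *
P=toolcam();im=cv2.imread("pics/h34.png")[:,:,::-1].copy()
r=fithand("w34",P,im); print(r[0],np.degrees(r[1]),r[2:])
ok=place("w34",[.0016,-.0003],np.radians(84.4))
if ok:
    release("w34"); bot.dwell(.1)
    P,im=snap("wrist","n34"); print(bot.read_contact_force())
    x=NEST["w34"][:2]; b=rectify(P,im,x,.032,.06,.00025); c,s=fitrings(P,im,x,[(.016,.032),(.010,.032)],R=4); print(c,s,np.degrees(line_ang(P,im,c,.032,.0105,.015)[0]))
    cv2.imwrite("pics/m7.png",np.hstack([cv2.resize(b,(320,320)),cv2.resize(im,(427,320))])[:,:,::-1])
print(bot.read_t())
E
```

```text
[ 0.00157573 -0.00030141] 84.16458897517148 (np.float64(0.089), 1.41)
down w34 0.0165 [-2.5  5.2  5.8] pos [0.6485 0.1462 0.0343]
[-0.87640415  0.36045907  1.35178684]
[0.64863401 0.15330435] 0.05385434444552101 -15.88616348605725
28.1083
```

View pics/m7.png

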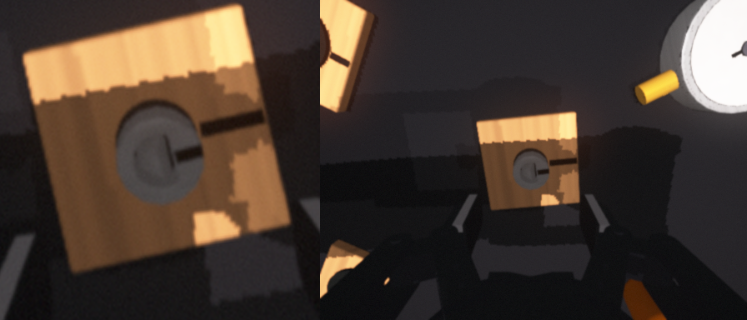

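w34 lies centred on its seat and flat: its rim matches the z = 32 mm plane about (160,157), and its line is parallel to the nest's. Next is w45.

```bash
cat > pk.py <<'E'
import sys; from h import *
n=sys.argv[1]; pick(n,np.arctan2(HEAD[1],HEAD[0])+np.pi/2); bot.dwell(.2)
P,im=inhand(n,"h"+n); c,a,s,q=fithand(n,P,im); print(np.round(c,4),np.degrees(a),s,q,bot.read_gripper_width(),bot.read_t())
json.dump([*c,a],open(n+".json","w"))
b=rect_t(P,im,n); m=.00025; o=lambda x,y:(int((y+.04)/m),int((.04-x)/m))
cv2.circle(b,o(*c),int((K[n][0]/2-.001)/m),(255,0,0),1);cv2.circle(b,o(*c),40,(255,0,0),1)
r=K[n][0]/2; cv2.line(b,o(*c),o(c[0]+r*np.cos(a),c[1]+r*np.sin(a)),(0,255,0),1)
cv2.imwrite("pics/v"+n+".png",cv2.resize(b,(560,560))[:,:,::-1])
E
python3 pk.py w45
```

```text
grip 0.042895493619437834 61.25115802511573 [-1.91912305  0.45448459  6.14692261]
[ 0.0002 -0.0004] 39.812584184853435 0.105 1.2 0.04281059435943355 31.6917
```

View pics/vw45.png

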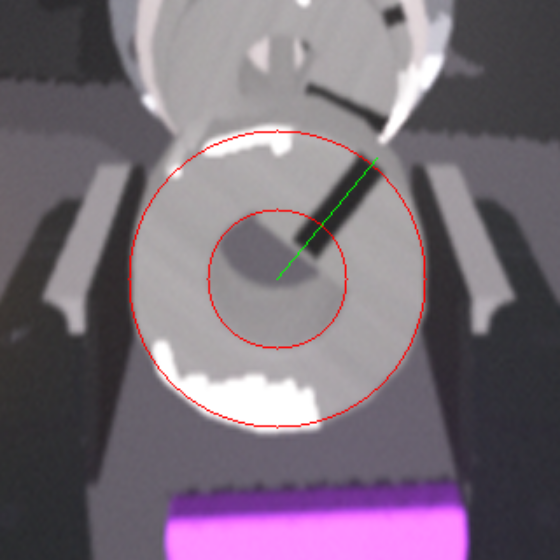

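The fit overlays w45's rim and bore well, with the line at 39.8° in the tool frame. Placing it, then picking w56.

```bash
cat > pl.py <<'E'
import sys; from h import *
n=sys.argv[1]; x,y,a=json.load(open(n+".json"))
if place(n,[x,y],a):
    release(n); bot.dwell(.05); P,im=snap("wrist","n"+n); X=NEST[n][:2]; w=K[n][0]
    c,s=fitrings(P,im,X,[(w/2-.001,.032)],R=4); print("seated",np.round(c,4),round(s,3),"line",np.degrees(line_ang(P,im,X,.032,.0105,w/2-.002)[0]),"nest",NEST[n])
    cv2.imwrite("pics/s"+n+".png",rectify(P,im,X,.032,.06,.0003)[:,:,::-1])
print(bot.read_t())
E
python3 pl.py w45 | tee o.txt; grep -q seated o.txt && python3 pk.py w56; python3 -c "
import cv2,numpy as np
cv2.imwrite('pics/c.png',np.hstack([cv2.resize(cv2.imread('pics/sw45.png'),(390,390)),cv2.resize(cv2.imread('pics/vw56.png'),(390,390))]))"
```

```text
down w45 0.0165 [ 0.2  7.5 10.1] pos [ 0.4527 -0.2495  0.0329]
seated [ 0.4553 -0.2483] 0.067 line -2.406941573191111 nest (0.4518, -0.25, -4.45)
38.2417
grip 0.054098331036227645 63.30638598650694 [-0.91627908 -0.03723483  6.65083615]
[ 0.0003 -0.0004] 115.40658284303464 0.119 1.24 0.05397390206128455 41.5333
```

View pics/c.png

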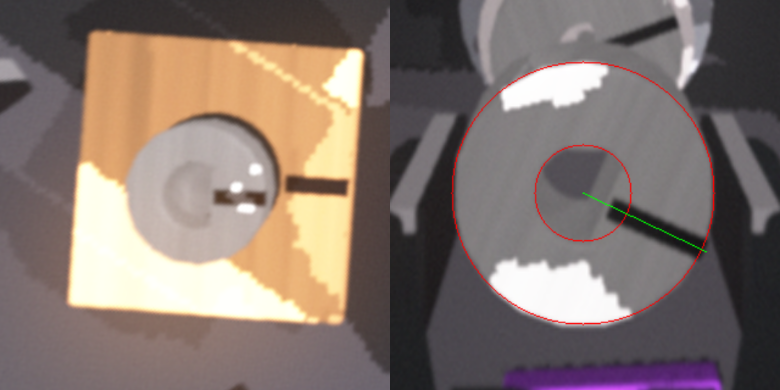

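w45 looks seated with its line parallel to the nest's. Its rim reads 1–2 mm off centre, so I'll check its height from a second view on the way back. The w56 overlay is good at 115.4°, so I'll place w56 next.

```bash
python3 pl.py w56 | tee o.txt
python3 - <<'E'
from h import *
x=NEST["w45"][:2]; V=[]; b=np.arctan2(x[1],x[0])
for k,y in enumerate((b+np.pi/2+.9,b+np.pi/2-1.4)):
    bot.move_ptp([*x,.125],rv(y)); bot.dwell(.1); V.append(snap("wrist",f"chk45_{k}"))
import pickle; pickle.dump(V,open("V45.pkl","wb"))
for z in (.012,.032,.038): 
    for r in (.0215,.0225): print(z,r,[(np.round(f[0],4),round(f[1],3)) for f in [fitrings(P,im,x,[(r,z)],R=4) for P,im in V]])
print([ (np.round(f[0],4),f[1]) for f in [fitsq(P,im,x) for P,im in V]],bot.read_t())
cv2.imwrite("pics/c2.png",np.hstack([cv2.resize(cv2.imread('pics/sw56.png'),(266,266))]+[cv2.resize(rectify(P,im,x,.032,.05,.0002),(266,266))[:,:,::-1] for P,im in V]))
E
```

```text
down w56 0.0165 [-5.2  0.1 12.6] pos [0.4372 0.2359 0.031 ]
seated [0.4369 0.2357] 0.094 line -23.847663596486964 nest (0.4366, 0.236, -21.2)
48.8417
0.012 0.0215 [(array([ 0.4514, -0.2475]), np.float64(0.077)), (array([ 0.4498, -0.2513]), np.float64(0.074))]
0.012 0.0225 [(array([ 0.4517, -0.2487]), np.float64(0.079)), (array([ 0.4487, -0.2499]), np.float64(0.083))]
0.032 0.0215 [(array([ 0.4512, -0.2466]), np.float64(0.081)), (array([ 0.4525, -0.2505]), np.float64(0.092))]
0.032 0.0225 [(array([ 0.4511, -0.2475]), np.float64(0.093)), (array([ 0.4561, -0.2511]), np.float64(0.082))]
0.038 0.0215 [(array([ 0.4503, -0.2454]), np.float64(0.091)), (array([ 0.4542, -0.2504]), np.float64(0.085))]
0.038 0.0225 [(array([ 0.4498, -0.2462]), np.float64(0.083)), (array([ 0.4554, -0.2499]), np.float64(0.076))]
[(array([ 0.4519, -0.2483]), np.float64(-0.07580658143554153)), (array([ 0.4528, -0.2493]), np.float64(-0.07399223824966228))] 52.9
```

View pics/c2.png

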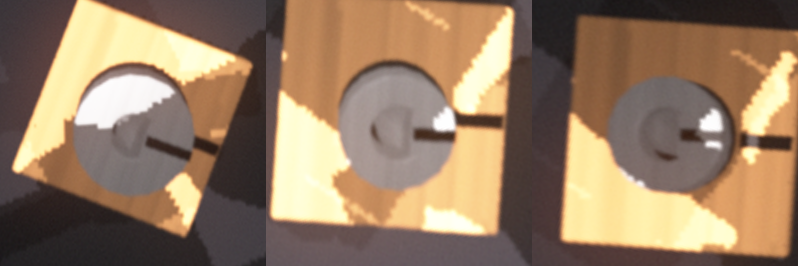

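Two views of w45 put its outline below the 32 mm plane, so it is down on its seat, and its line is parallel to the nest's. w56 is also centred and aligned (left panel). Next is w67.

```bash
python3 pk.py w67
```

```text
grip 0.06541229470774484 66.56148014590144 [-1.31044398  0.40599013  5.7570223 ]
[ 0.0007 -0.0004] 71.69703839416107 0.104 1.11 0.06535504485143992 56.6167
```

View pics/vw67.png

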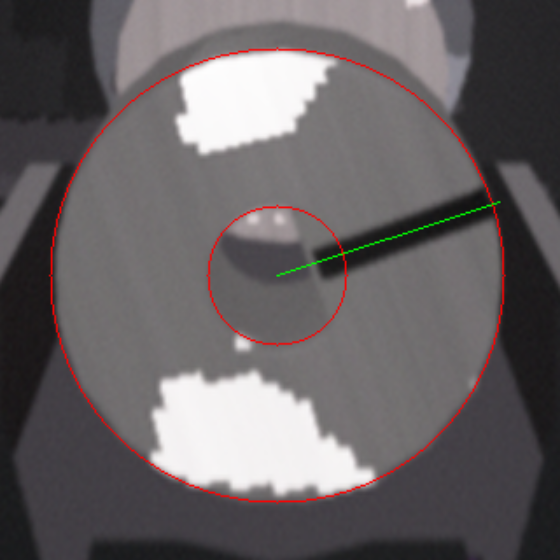

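The w67 overlay is good: centre at (277,275) and line at 71.7°. Placing it.

```bash
python3 pl.py w67
python3 - <<'E'
from h import *
p=bot.read_eef_pos(); bot.line_to([p[0],p[1],.25],velocity=.15)
bot.move_joints([1.263,0.052,1.401,0,1.689,-0.07]); bot.dwell(.2)
P,im=snap("top","topend"); print(bot.read_t(),bot.read_contact_force())
a=cv2.imread("pics/sw67.png"); b=cv2.resize(im[115:300,110:400],(500,319))[:,:,::-1]
cv2.imwrite("pics/end.png",np.hstack([cv2.resize(a,(300,319)),b]))
E
```

```text
down w67 0.0165 [-3.3  8.4 14.3] pos [ 0.4653 -0.0351  0.0289]
seated [ 0.4676 -0.0313] 0.074 line -22.040016741279835 nest (0.4647, -0.0355, -22.4)
63.075
66.775 [ 0.15520967  0.23738024 -0.7164522 ]
```

View pics/end.png

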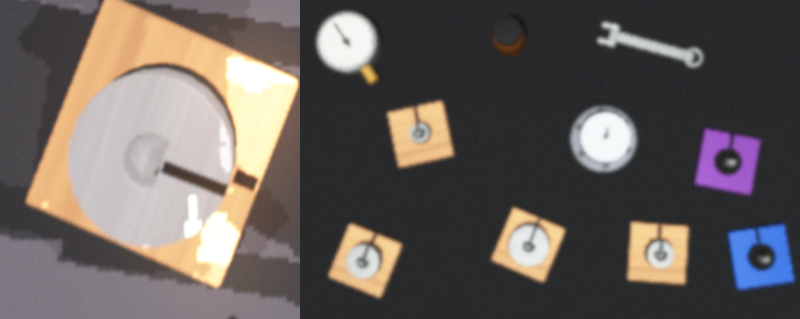

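All four weights sit in their nests with their lines continuing the nests' lines. The head is empty, and the jar and look-alikes are untouched.

```bash
python3 -c "
from bench import bot; print(bot.job_done())"
```

```text
the job is handed in; nothing more can be done
None
```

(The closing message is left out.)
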